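# Lock the slide cabinet and put its key on the rest

### The arm

A 6-joint arm with a two-finger parallel gripper is mounted at the origin on the work surface. World frame = base frame: x ahead of the robot, y to its left, z up, the work surface at z = 0. Lengths are in mm, angles in degrees, forces in N, time in s.
With the tool pointing down it reaches from about 350 to 850 mm from the base axis. Payload 8.1 kg.
Tool frame: the origin (TCP) lies between the finger pads; the fingertips stand 11 mm ahead of it and the grasp point (between the pads) lies 8 mm behind it; z points along the fingers, y is the line along which they close (so a half turn about z gives the same grasp; the last joint's range is limited). The gripper opens to 85 mm and grips with 20 to 120 N. Pads are 22 mm wide; open, the fingers measure 114 mm over their backs; the gripper's body (76 mm by 85 mm) begins 54 mm behind the grasp point. The pads swing forward as they close: fully open they stand 13 mm farther back than shut.
Start: joints at [58.533, 7.471, 85.268, -0, 87.261, -4.893], TCP at [268.39, 536.63, 242.292] pointing down, gripper open.
Joint ranges: [-169.43, 169.43], [-51.17, 129.36], [1.28, 143.12], [-76.62, 256.62], [0, 156.53], [-152.29, 152.29]. Speed limits (degrees/s): [136.94, 136.94, 159.86, 180, 180, 180].

### API

Orientations are given as [roll, pitch, yaw] about the fixed x, y, z axes, in that order (R = Rz(yaw) Ry(pitch) Rx(roll)).
In Python, from bench import r, snapshot, get_calibration gives the robot as it stands.
- The arm moves only by the tool step_arm, never from a script. Its argument "rows" is a list of rows, each a list of 2 entries, a list of its own where there are three numbers: the shift along the tool's x, y, z in mm, then the turn about the tool's z in degrees. In form: [[[tx, ty, tz], yaw], ...]. A call has 1 to 12 rows; each row is the pose to reach, as a shift and turn from the pose commanded when the call began, along the tool's axes at that moment; what a row does not reach only later rows make up. A row lasts 1/10 s, in which the tool goes at most 50 mm and 8.59 degrees, less where a joint would pass 70% of its speed; a pose out of reach is approached as far as the arm can. A call with a gripper value outside its range is refused whole. "fingers" is the opening, from 0 (shut) to 1 (fully open), set as the call begins (left out, the last holds). The fingers move at their own pace and stop on an object; "squeeze" is the grip in N (left out, the last holds). Time passes only in rows, so rows that repeat a pose let the fingers close. It gives the time, the measured TCP pose, the force, the opening and the grip force at its end, in the units of the state.
- r.sense(): the state, without advancing time (a new reading comes with each control period).
- snapshot(name): name is "scene" or "top" or "wrist"; returns the picture (480x640x3 uint8, blue, green, red); there is no depth.
- get_calibration(name): a dict with "fovy" (degrees; the focal length in pixels is half the picture's height over the tangent of half this angle, whatever the lens; pixels are square), "cx", "cy" (the principal point, pixels), "eye" and "orientation" of the camera in the world. Camera axes: x right, y up, looking along -z (the intrinsics and any distortion apply to the point x, -y, -z); pixel columns grow to the right and rows downward; lengths in mm; the calibration is good to about 2 mm. A picture is of the moment at which its call begins: read the wrist's pose just before it. get_calibration takes no time and is no camera call; for the wrist camera it gives the pose at the moment of the call.
- r.hand_in(): hands the job in; it is judged then, once.
The state is a dict: "time": time; "joint_pos": joint angles; "qd": joint speeds; "joint_efforts": joint torques, N m; "tool_pos": TCP position; "tcp_rot": TCP orientation; "ft_force": force on the tool from outside, world axes, zero at the start; "wrist_torque": the same for the moment, N m; "finger_gap": finger opening in mm; "grip_force": force on a finger pad.
Only numpy, scipy, OpenCV 4.12 (cv2) and the standard library are available. Lean on these libraries where they do the work, as an engineer would, in place of code of your own. Each camera call takes 0.05 s, during which the arm holds its last target. There are 200 camera calls.

### The job

Lock the slide cabinet: turn the key that stands in the lock on its sloping lid clockwise all the way, so that the bolt is thrown, then turn it back to the one position where it comes out and draw it out. Hang the key upright in the slot of the raised key rest, standing on its collar, without ever dropping it, and leave the other things on the bench alone.

Things in the scene. Friction and masses are not known exactly. Their poses are not given: they have to be found in the camera images.
- key: Key, 65 mm long, 50 g. Origin: centre of the underside of its collar (18 mm across, 3 mm thick); z along the shaft to the bow, x along the bit. Black bow: z 12 to 42 mm, 32 wide in x, 9 thick in y: pinch those 9 mm. Below: shaft 6 mm thick down to z -23; bit like a T, 24 mm wide in x, 3 thick, z -18 to -11. Starts fully in the lock, part turned, so not free to come out; may lean 4 degrees.
- lock: Steel rim lock, case 56 x 60 x 21 mm, on the middle of the cabinet's lid, which slopes 33 degrees down to the robot. Origin: where the key's axis meets the lid; z: that axis, out of the lid; x up the slope. On the case a round rose with the keyhole, whose top, at z 26 mm, carries the collar.
- keyhole (a point): Centre of the keyhole, on top of the 7 mm thick rose; z out along the key's axis. It is a round hole with a slot for the bit on either side, hidden under the key and NOT measured: the key comes out (give or take 0.1 rad) at one position 0.3 to 0.8 rad anticlockwise from its start. Feel for it: turn back in steps, tug with 10 to 15 N. Elsewhere it lifts 4 or 5 mm and is held; free after 23 mm.
- plug (a joint): Turn of the lock's cylinder, rad: 0 at the start, growing clockwise seen from the bow. Stops at 0.65 (bolt fully thrown) and at -0.95, past the release position. The key has about 0.08 rad of play in it either way. Friction 0.015 N m, about 0.03 N m more while it drives the bolt; it stays where it is left.
- bolt (a joint): Throw of the lock's steel bolt, m: 0 drawn back, its end flush with the case; about 0.010 fully thrown, into the staple on the right (-y) of the case. The cylinder pushes it from 0.02 rad on; it stays out when the key is turned back.
- rest_seat (a point): Place for the key on the key rest, a fixed level aluminium fork 100 mm above the bench, 4 mm thick: slot 10 mm wide, 28 long, between two 12 mm tines, open to the rest's -x (towards the robot at yaw 0). The point: plate top, middle of the slot, 13 mm from its closed end; x to the closed end and the post. The key hangs with its shaft in the slot, collar on both tines, bow up, turned any way.
- reagent: Bystander: amber bottle with white cap, 66 mm across, 150 high; origin under its centre. It stands on one side of the cabinet, the key rest on the other.
- petri: Bystander: petri dish, 90 mm across, 18 high, in front; origin under its centre.
- oil: Bystander: small amber oil bottle, 28 mm across, 62 high, in front; origin under its centre.
- slidebox: Bystander: grey slide box 100 x 85 x 32 mm; origin under its centre.
- beaker: Bystander: glass beaker, 70 mm across, 90 high; origin under its centre.
- forceps: Bystander: steel forceps, 130 mm long, 6 high, lying on the cabinet's flat top behind the lid; origin under the middle.

How it is judged (in metres and radians):
On the way, in this order (a step that is already met when the one before it is completed fails the run):
1. the key has been turned clockwise all the way and the bolt is thrown (value of joint plug above 0.55 rad and value of joint bolt above 0.008 m), for 0.1 s.
2. the key has been drawn out of the lock (z of key in the frame of lock above 0.05 m), for 0.1 s.
At the end, for the whole second after the job is handed in: The bolt is still thrown (over 8 mm) and the key hangs at rest and released in the fork's slot, its collar on the tines (within 4 mm in height, its axis within 14 mm of the seat point) and upright within 11 degrees (value of joint bolt above 0.008 m and horizontal distance between key and rest_seat below 0.014 m and z of key in the frame of rest_seat between -0.003 and 0.004 m and angle between key's own z axis and vertical below 0.2 rad and linear speed of key below 0.02 m/s); the robot touches nothing.
It fails at once if the key is dropped: its collar comes lower than 50 mm above the bench (height (world z) of key below 0.05 m).
It fails at once if another thing on the bench is shoved more than 20 mm (distance of any of reagent, petri, oil, slidebox, beaker, forceps from where it was at the start of the episode above 0.02 m).
It also fails if it takes over 64 s, if anything falls off the work surface, if the arm or the gripper's body presses on something with over 40 N, if the wrist force passes 120 N, or if a joint passes its speed limit or range.

## Working session

There is one attempt and no reset: what is moved stays moved. The work goes in short steps, Python scripts to look and compute and a tool call to move; the robot and the scene stay as the last step left them, time stands still between calls to the robot, and variables do not carry over. Pictures are saved under pics/ and viewed, at most 10 in all, crops included, and the job is handed in when it is done.

Besides the shell and the picture viewer there is one more tool, called after "Emit:" as name(argument=value, ...), one argument or row to a line, values as JSON. step_arm: Moves the arm, as the interface text tells. Its arguments: {"type":"object","properties":{"rows":{"type":"array"},"fingers":{"type":"number"},"squeeze":{"type":"number"}},"required":["rows"]}

```bash
ls; mkdir -p pics; python3 - <<'E'
from bench import r, snapshot, get_calibration
import cv2
s=r.sense()
print({k:s[k] for k in('time','tool_pos','tcp_rot','ft_force','finger_gap','grip_force')})
for n in('scene','top','wrist'):
    c=get_calibration(n);print(n,c);cv2.imwrite(f'pics/{n}0.png',snapshot(n))
E
```

```text
pics
{'time': 0.0, 'tool_pos': array([268.1046869 , 536.16793578, 241.21395182]), 'tcp_rot': array([-1.79893324e+02, -9.68108180e-03,  1.53427270e+02]), 'ft_force': array([-0.09557188,  0.02305255, -0.53993112]), 'finger_gap': 85.38252895250466, 'grip_force': 0.0}
scene {'fovy': 55.3519228557593, 'cx': 319.00940961008666, 'cy': 242.20547591499806, 'eye': array([1188.18835986, -345.01435262,  607.21097523]), 'orientation': array([57.05185886,  1.20556621, 59.33849394])}
top {'fovy': 43.009892901937285, 'cx': 323.6622226798224, 'cy': 234.77969039332552, 'eye': array([ 427.35932375,    8.42390433, 1487.10326901]), 'orientation': array([  5.19598649,  -0.22372716, -90.11542329])}
wrist {'fovy': 62.417580422107605, 'cx': 328.9652303597627, 'cy': 243.90304006354944, 'eye': array([204.79070453, 567.83265696, 372.39985449]), 'orientation': array([-16.05071519,   0.09509172,  63.38820292])}
```

View pics/scene0.png

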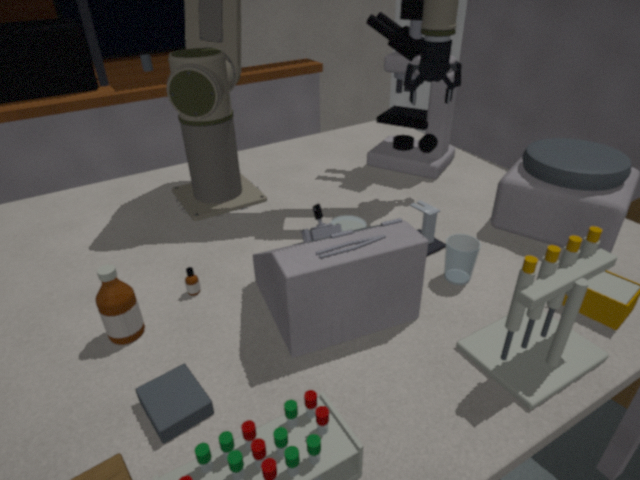

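View pics/top0.png

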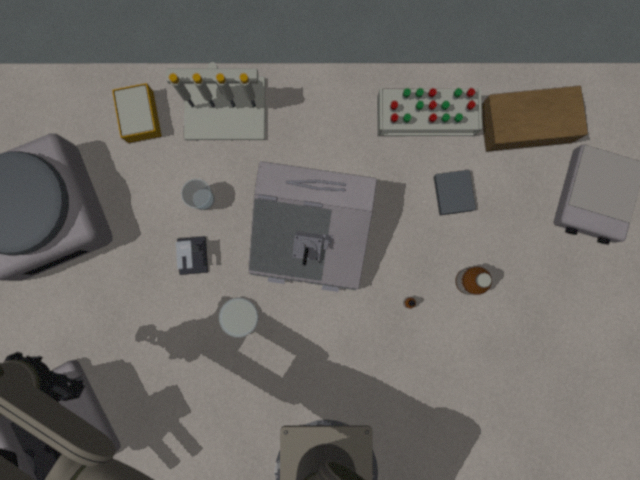

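The scene view shows the key at about (318,212) on the cabinet's lid, with the rest at about (428,215). The top view shows the lock at (309,248), the black bow at (306,257), the rest at (192,255), the petri dish at (238,317) and the oil bottle at (410,302). I'll enlarge both.

```bash
cat > h.py <<'E'
import numpy as np, cv2
from scipy.spatial.transform import Rotation as R
from bench import r, snapshot, get_calibration
rot=lambda o:R.from_euler('xyz',o,degrees=True).as_matrix()
def ray(c,u,v):
    f=240/np.tan(np.radians(c['fovy']/2))
    d=rot(c['orientation'])@np.array([(u-c['cx'])/f,-(v-c['cy'])/f,-1]);return np.array(c['eye']),d/np.linalg.norm(d)
def onz(c,u,v,z):
    e,d=ray(c,u,v);return e+d*(z-e[2])/d[2]
def tri(rs):
    A=0;b=0
    for e,d in rs:
        P=np.eye(3)-np.outer(d,d);A=A+P;b=b+P@e
    X=np.linalg.solve(A,b);return X,[np.linalg.norm(np.cross(X-e,d)) for e,d in rs]
def proj(c,X):
    f=240/np.tan(np.radians(c['fovy']/2));p=rot(c['orientation']).T@(np.asarray(X,float)-c['eye'])
    return np.array([c['cx']+f*p[0]/-p[2],c['cy']+f*p[1]/p[2]])
E
python3 - <<'E'
from h import *
t=cv2.imread('pics/top0.png');s=cv2.imread('pics/scene0.png')
k=lambda im,x,y,w,h:cv2.resize(im[y:y+h,x:x+w],(400,300),interpolation=cv2.INTER_CUBIC)
o=np.vstack([np.hstack([k(t,270,218,80,60),k(t,160,225,80,60)]),np.hstack([k(s,280,190,80,60),k(s,390,190,80,60)])])
cv2.imwrite('pics/c1.png',cv2.convertScaleAbs(o,alpha=1.4))
E
```

```text
(no output)
```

View pics/c1.png

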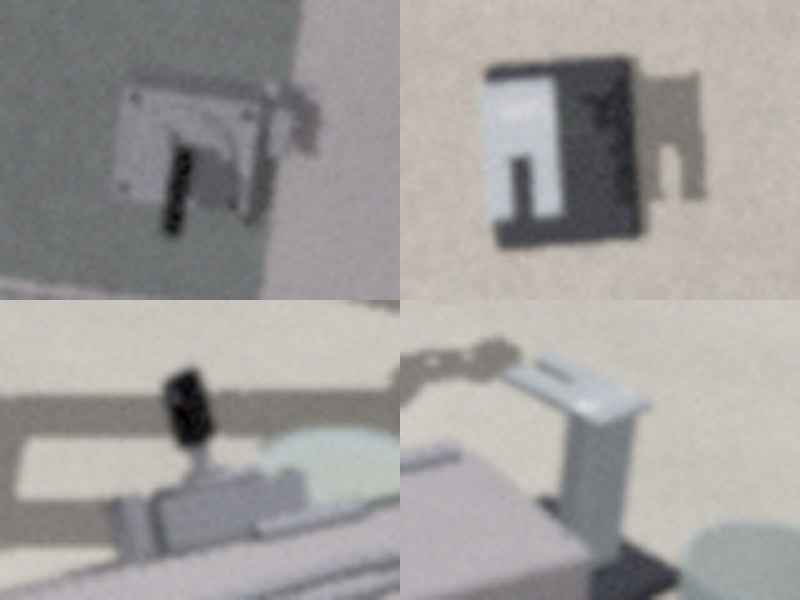

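The crops show the black bow, edge-on and leaning down-slope, running from (306.4,247.6) to (304.4,265.2) in the top view. In the scene view the bow is near (317.5,212). The rest's slot runs from its closed end at (184,256) to its open end near (184.5,268.6) in the top view.

```bash
cat > m1.py <<'E'
from h import *
C={n:get_calibration(n) for n in('top','scene')}
T=cv2.imread('pics/top0.png');S=cv2.imread('pics/scene0.png')
def blob(im,x,y,w,h,th=45):
    m=(im[y:y+h,x:x+w].max(2)<th).astype('uint8');n,l,s,c=cv2.connectedComponentsWithStats(m)
    i=1+np.argmax(s[1:,4]);pts=np.argwhere(l==i)[:,::-1]+[x,y]
    return c[i]+[x,y],s[i],cv2.minAreaRect(pts.astype('float32'))
a=blob(T,295,240,25,35);b=blob(S,305,198,30,30)
print(a,b)
X,e=tri([ray(C['top'],*a[0]),ray(C['scene'],*b[0])]);print('bow',X,e)
for p in[(182,148),(172,236)]:
    print('bowend top',onz(C['top'],270+p[0]/5,218+p[1]/5,X[2]))
for n,p in dict(closed=(520,155),openL=(510,218),openR=(535,218),tl=(482,83),tr=(556,78),bl=(492,218),br=(563,212)).items():
    print(n,onz(C['top'],160+(p[0]-400)/5,225+p[1]/5,100))
# cabinet edges: top back edge / lid-top edge unknown h; front bottom at z=0
for p in[(250,272),(357,289),(259,162),(377,178)]: print(p,onz(C['top'],*p,0)[:2],onz(C['top'],*p,130)[:2])
print('petri',onz(C['top'],238,317,18),'oil',onz(C['top'],412,302,60),'reag',onz(C['top'],484,281,150),'beaker',onz(C['top'],202,199,0))
E
python3 m1.py
```

```text
(array([305.32727273, 255.85454545]), array([ 8,  8,  6, 17, 55], dtype=int32), ((305.3077087402344, 255.9615478515625), (3.3339743614196777, 16.277639389038086), 11.309932708740234)) (array([317.34482759, 211.68965517]), array([ 9,  7,  8, 14, 87], dtype=int32), ((317.5, 211.5), (13.0, 7.0), 90.0))
bow [502.46668186  44.63488316 167.7283318 ] [np.float64(1.9998762646282453), np.float64(1.9998762646283148)]
bowend top [519.44875251  40.5560312  167.7283318 ]
bowend top [481.27011619  44.86427707 167.7283318 ]
closed [505.4894004  320.91602397 100.        ]
openL [476.82833117 324.92114501 100.        ]
openR [476.80701757 313.5655967  100.        ]
tl [538.41599004 338.86108149 100.        ]
tr [540.6483662  305.15428756 100.        ]
bl [476.84367612 333.09668987 100.        ]
br [479.50910547 300.8941007  100.        ]
(250, 272) [471.80617375 182.02844569] [467.92070687 166.85223645]
(357, 289) [430.02092011 -78.4771212 ] [429.78824795 -70.8803836 ]
(259, 162) [743.89199046 162.17318685] [716.22125129 148.73269005]
(377, 178) [ 703.37370645 -129.86047461] [ 679.2450057  -117.77189298]
petri [363.87233325 207.6477008   18.        ] oil [ 399.47919249 -202.966665     60.        ] reag [ 446.65533787 -348.19564918  150.        ] beaker [ 6.51555940e+02  3.01787032e+02 -2.27373675e-13]
```

Emit:
step_arm(
  rows=[
    [[-430,-335,-20],-18],
    [[-430,-335,-20],-18],
    [[-430,-335,-20],-18],
    [[-430,-335,-20],-18],
    [[-430,-335,-20],-18],
    [[-430,-335,-20],-18],
    [[-430,-335,-20],-18],
    [[-430,-335,-20],-18],
    [[-430,-335,-20],-18],
    [[-430,-335,-20],-18],
    [[-430,-335,-20],-18],
    [[-430,-335,-20],-18],
  ],
)

```text
time: 1.35
tool_pos: [504.6, 39.4, 262.1]
tcp_rot: [-179.9, 0.0, 171.1]
ft_force: [-0.3, 0.7, -0.5]
finger_gap: 85.2
grip_force: 0.0
```

Emit:
step_arm(
  rows=[
    [[0,0,0],0],
    [[0,0,0],0],
  ],
)

```text
time: 1.55
tool_pos: [502.7, 45.3, 262.0]
tcp_rot: [180.0, -0.0, 171.4]
ft_force: [0.2, 0.1, -0.4]
finger_gap: 85.4
grip_force: 0.0
```

```bash
cat > w.py <<'E'
import sys
from h import *
import json
def shot(name):
    s=r.sense();c=get_calibration('wrist');im=snapshot('wrist')
    cv2.imwrite(f'pics/{name}.png',im);json.dump({k:np.array(v).tolist() for k,v in c.items()},open(f'pics/{name}.json','w'))
    print({k:np.round(s[k],2).tolist() for k in('time','joint_pos','tool_pos','tcp_rot','ft_force','wrist_torque','finger_gap','grip_force')});return c,im
def load(name): return json.load(open(f'pics/{name}.json')),cv2.imread(f'pics/{name}.png')
if __name__=='__main__': shot(sys.argv[1])
E
python3 w.py w1
```

```text
{'time': 1.55, 'joint_pos': [-0.69, -7.83, 98.49, 0.02, 89.38, -82.13], 'tool_pos': [502.68, 45.29, 261.97], 'tcp_rot': [179.98, -0.05, 171.44], 'ft_force': [0.15, 0.08, -0.41], 'wrist_torque': [0.01, 0.11, 0.04], 'finger_gap': 85.45, 'grip_force': 0.0}
```

View pics/w1.png

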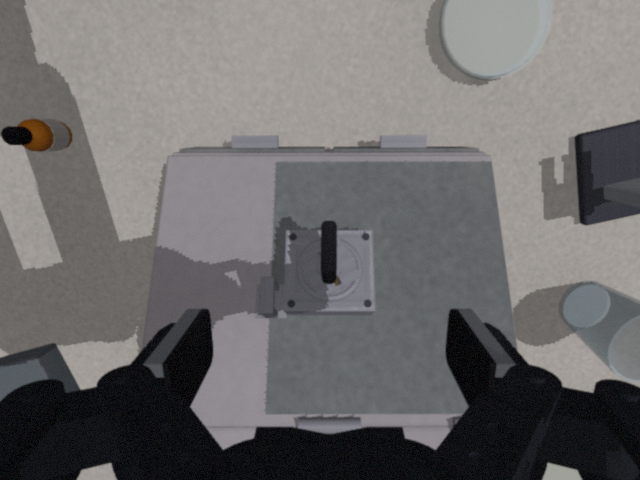

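The wrist view shows the bow running from (328,221) to (330,282), in line with the slope, with no visible turn. The lock case is centred near (330,271), and the cabinet edges are level in the picture, so the cabinet yaw is about -8.6°.

```bash
python3 - <<'E'
from w import *
c,im=load('w1')
m=(im[205:300,310:350].max(2)<40).astype('uint8');n,l,s,ce=cv2.connectedComponentsWithStats(m);i=1+np.argmax(s[1:,4])
p=np.argwhere(l==i)[:,::-1]+[310,205];print(ce[i]+[310,205],s[i],cv2.minAreaRect(p.astype('float32')))
C={n:get_calibration(n) for n in('top','scene')}
b=ce[i]+[310,205]
X,e=tri([ray(C['top'],305.33,255.85),ray(C['scene'],317.34,211.69),ray(c,*b)]);print(X,e)
for z in(163,168,173):print(onz(c,*b,z))
yaw=np.radians(-8.6);s_,c_=np.sin(np.radians(33)),np.cos(np.radians(33))
xl=np.array([c_*np.cos(yaw),c_*np.sin(yaw),s_]);n=np.array([-s_*np.cos(yaw),-s_*np.sin(yaw),c_]);yl=np.cross(n,xl)
col=X-27*n;print('n',n,'collar',col)
print('bow ends',[proj(c,col+z*n+x*xl) for z,x in((42,-16),(42,16),(12,16),(12,-16))])
for sx in(-30,30):
  for sy in(-28,28):print('case?',sx,sy,proj(c,col-5*n+sx*xl+sy*yl),proj(c,col-5*n+sy*xl+sx*yl))
E
```

```text
[328.39099526 252.13507109] [ 11  17  15  61 844] ((328.0, 252.0), (60.0, 14.0), 90.0)
[502.11232445  44.82098915 167.38134878] [np.float64(2.0249876854092035), np.float64(2.0136141500736526), np.float64(0.38864522405765367)]
[503.07988347  44.77360506 163.        ]
[501.54949117  45.00843035 168.        ]
[500.01909887  45.24325564 173.        ]
n [-0.53851532  0.08144279  0.83867057] collar [516.65223813  42.62203395 144.73724344]
bow ends [array([328.19996051, 218.7382385 ]), array([328.18804814, 273.44825442]), array([328.24286501, 284.11507485]), array([328.25143207, 235.16204491])]
case? -30 -28 [288.0410725  223.70681684] [285.0747127  226.41878053]
case? -30 28 [368.50978188 223.69987843] [282.33047214 307.31907414]
case? 30 -28 [285.29558685 310.39719629] [371.47428281 226.41084909]
case? 30 28 [371.22743093 310.37447236] [374.19241727 307.2953635 ]
```

Emit:
step_arm(
  rows=[
    [[0,0,40],0],
    [[0,0,75],0],
    [[0,0,88],0],
    [[0,0,88],0],
    [[0,0,88],0],
  ],
)

```text
time: 2.1
tool_pos: [503.6, 45.3, 175.7]
tcp_rot: [180.0, 0.1, 171.5]
ft_force: [-0.2, -0.3, -0.2]
finger_gap: 85.5
grip_force: 0.0
```

Emit:
step_arm(
  rows=[
    [[0,0,0],0],
    [[0,0,0],0],
    [[0,0,0],0],
    [[0,0,0],0],
    [[0,0,0],0],
    [[0,0,0],0],
    [[0,0,0],0],
    [[0,0,0],0],
  ],
  fingers=0.16,
  squeeze=20,
)

```text
time: 2.9
tool_pos: [503.1, 44.6, 174.2]
tcp_rot: [-180.0, -0.0, 171.4]
ft_force: [-0.5, 0.8, -0.4]
finger_gap: 13.7
grip_force: 0.0
```

```bash
python3 w.py w2
```

```text
{'time': 2.9, 'joint_pos': [-0.75, -4.9, 105.01, 0.0, 79.89, -82.17], 'tool_pos': [503.08, 44.63, 174.25], 'tcp_rot': [-180.0, -0.01, 171.42], 'ft_force': [-0.49, 0.79, -0.43], 'wrist_torque': [0.01, -0.0, -0.0], 'finger_gap': 13.68, 'grip_force': 0.0}
```

View pics/w2.png

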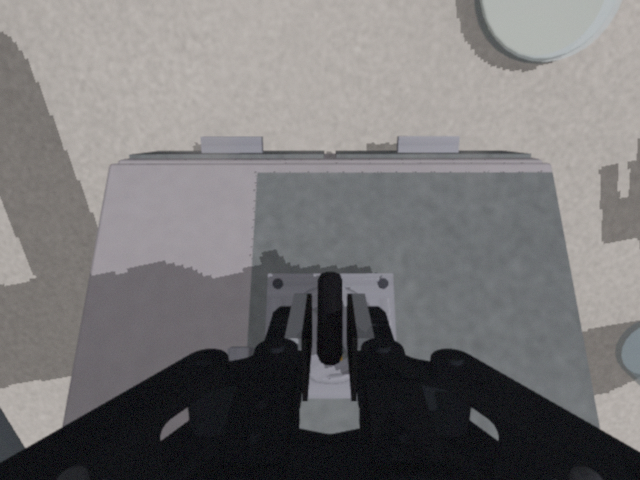

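The bow stands centred between the pads, at (330,318) with pads on either side at x 300 and 360. Next is the clockwise turn.

Emit:
step_arm(
  rows=[
    [[0,0,0],6],
    [[0,0,0],12],
    [[0,0,0],18],
    [[0,0,0],23],
    [[0,0,0],28],
    [[0,0,0],33],
    [[0,0,0],37],
    [[0,0,0],41],
    [[0,0,0],45],
    [[0,0,0],45],
  ],
)

```text
time: 3.95
tool_pos: [504.2, 46.9, 175.6]
tcp_rot: [179.7, -0.1, 126.4]
ft_force: [1.2, 9.6, 4.9]
finger_gap: 13.8
grip_force: 26.5
```

```bash
python3 w.py w3
```

```text
{'time': 3.95, 'joint_pos': [-0.65, -4.95, 104.91, 0.23, 79.86, -37.06], 'tool_pos': [504.22, 46.94, 175.64], 'tcp_rot': [179.72, -0.08, 126.37], 'ft_force': [1.23, 9.56, 4.94], 'wrist_torque': [2.1, -0.34, 0.46], 'finger_gap': 13.83, 'grip_force': 26.54}
```

```bash
python3 - <<'E'
from h import *
w=cv2.imread('pics/w3.png');t=snapshot('scene');p=snapshot('top')
k=lambda im,x,y,W,h:cv2.resize(im[y:y+h,x:x+W],(400,300),interpolation=cv2.INTER_CUBIC)
o=np.hstack([cv2.resize(w[240:480,170:490],(400,300)),k(t,270,180,80,60)])
cv2.imwrite('pics/c2.png',cv2.convertScaleAbs(o,alpha=1.5))
E
```

```text
(no output)
```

View pics/c2.png

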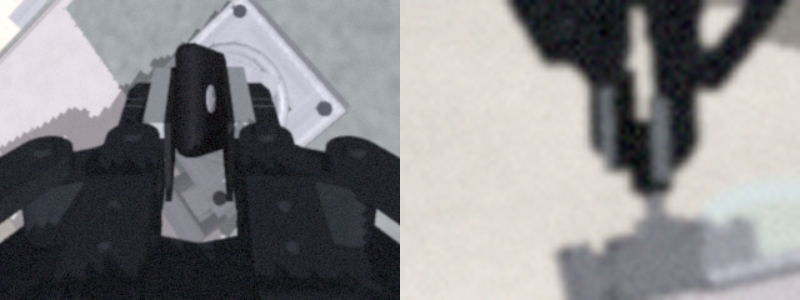

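The key has turned with the tool. The bow is now tilted between the pads, with its face and hole visible at (210,98). I'll carry on with a little more opening.

Emit:
step_arm(
  rows=[
    [[0,0,0],0],
    [[0,0,0],2],
    [[0,0,0],4],
    [[0,0,0],6],
    [[0,0,0],8],
    [[0,0,0],8],
  ],
  fingers=0.19,
)

```text
time: 4.7
tool_pos: [504.0, 46.2, 175.5]
tcp_rot: [179.8, -0.1, 118.4]
ft_force: [-0.1, 8.4, 6.3]
finger_gap: 16.2
grip_force: 18.8
```

```bash
python3 w.py w4; python3 - <<'E'
from h import *
t=cv2.cvtColor(snapshot('top'),cv2.COLOR_BGR2GRAY);cv2.imwrite('pics/t4.png',t)
E
```

```text
{'time': 4.7, 'joint_pos': [-0.67, -4.95, 104.92, 0.16, 79.88, -29.13], 'tool_pos': [503.99, 46.25, 175.51], 'tcp_rot': [179.8, -0.07, 118.42], 'ft_force': [-0.07, 8.39, 6.27], 'wrist_torque': [1.66, -0.26, 0.5], 'finger_gap': 16.23, 'grip_force': 18.8}
```

Emit:
step_arm(
  rows=[
    [[0,0,0],3],
    [[0,0,0],6],
    [[0,0,0],8],
    [[0,0,0],8],
  ],
)

```text
time: 5.2
tool_pos: [504.3, 47.5, 175.9]
tcp_rot: [179.7, -0.2, 110.5]
ft_force: [0.4, 13.8, 7.5]
finger_gap: 16.4
grip_force: 38.3
```

```bash
python3 w.py w5; python3 - <<'E'
from h import *
a=[cv2.resize(cv2.imread(f'pics/{n}.png')[220:460,190:450],(390,360)) for n in('w4','w5')]
cv2.imwrite('pics/c3.png',cv2.convertScaleAbs(np.hstack(a),alpha=1.6))
E
```

```text
{'time': 5.2, 'joint_pos': [-0.61, -4.97, 104.89, 0.28, 79.88, -21.15], 'tool_pos': [504.27, 47.52, 175.94], 'tcp_rot': [179.72, -0.19, 110.49], 'ft_force': [0.36, 13.76, 7.55], 'wrist_torque': [2.7, -0.28, 1.01], 'finger_gap': 16.38, 'grip_force': 38.3}
```

View pics/c3.png

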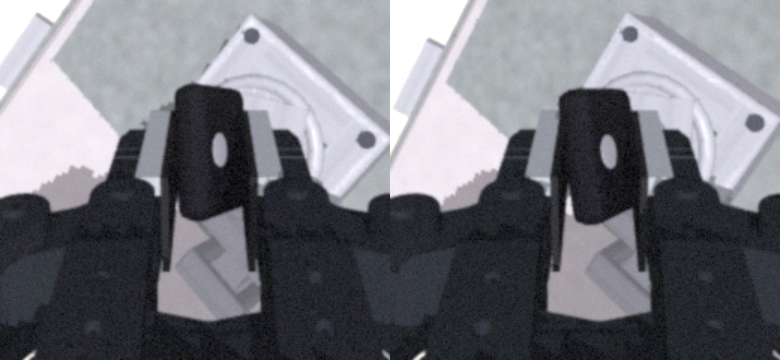

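```bash
python3 - <<'E'
from w import *
yaw=np.radians(-8.6);s_,c_=np.sin(np.radians(33)),np.cos(np.radians(33))
xl=np.array([c_*np.cos(yaw),c_*np.sin(yaw),s_]);n=np.array([-s_*np.cos(yaw),-s_*np.sin(yaw),c_]);yl=np.cross(n,xl)
col=np.array([502.1,44.9,167.5])-27*n
for nm,off in(('w4',0),('w5',390)):
  c,im=load(nm)
  for ph in(0.3,.45,.6,.75):
    kx=np.cos(ph)*xl-np.sin(ph)*yl;ky=np.cross(n,kx)
    f=lambda x,y,z:(np.round((proj(c,col+x*kx+y*ky+z*n)-[190,220])*1.5+[off,0])).astype(int).tolist()
    print(nm,ph,'end',[f(x,y,42) for x,y in((-16,-4.5),(-16,4.5),(16,4.5),(16,-4.5))],'low',[f(x,y,12) for x,y in((16,-4.5),(16,4.5),(-16,-4.5),(-16,4.5))],'hole',f(0,4.5,27),f(0,-4.5,27),f(0,-4.5,35))
E
```

```text
w4 0.3 end [[130, 107], [158, 88], [220, 210], [189, 228]] low [[240, 206], [266, 190], [187, 105], [211, 89]] hole [215, 142] [188, 159] [173, 162]
w4 0.45 end [[137, 100], [166, 86], [212, 217], [180, 229]] low [[232, 207], [260, 196], [193, 99], [219, 87]] hole [216, 145] [187, 157] [172, 160]
w4 0.6 end [[144, 95], [176, 86], [204, 223], [171, 229]] low [[223, 206], [253, 201], [199, 94], [227, 86]] hole [217, 147] [186, 154] [171, 157]
w4 0.75 end [[152, 90], [185, 87], [195, 227], [161, 226]] low [[215, 204], [245, 204], [206, 90], [235, 87]] hole [217, 150] [186, 152] [171, 154]
w5 0.3 end [[512, 121], [535, 99], [609, 212], [583, 233]] low [[637, 204], [660, 186], [573, 111], [594, 92]] hole [601, 145] [577, 165] [561, 170]
w5 0.45 end [[517, 114], [543, 96], [603, 220], [574, 236]] low [[629, 206], [655, 193], [578, 104], [601, 89]] hole [602, 147] [576, 163] [560, 168]
w5 0.6 end [[523, 107], [552, 94], [596, 226], [565, 236]] low [[621, 207], [649, 198], [584, 99], [609, 88]] hole [603, 150] [575, 160] [559, 165]
w5 0.75 end [[530, 102], [561, 94], [588, 231], [556, 235]] low [[613, 206], [642, 202], [590, 94], [617, 88]] hole [604, 152] [575, 158] [558, 163]
```

The corner slopes of the bow match a turn of about 0.75 rad, and the torque doubled over the last 8°, so the key is at its stop. I'll turn back loosely to in-line, then grip.

Emit:
step_arm(
  rows=[
    [[0,0,0],-8],
    [[0,0,0],-16],
    [[0,0,0],-24],
    [[0,0,0],-32],
    [[0,0,0],-40],
    [[0,0,0],-48],
    [[0,0,0],-55],
    [[0,0,0],-61],
    [[0,0,0],-61],
  ],
)

```text
time: 6.15
tool_pos: [502.9, 44.4, 174.0]
tcp_rot: [-180.0, -0.0, 171.5]
ft_force: [0.1, 0.4, -0.2]
finger_gap: 16.0
grip_force: 0.2
```

```bash
python3 w.py w6; python3 - <<'E'
from h import *
a=[cv2.resize(cv2.imread(f'pics/{n}.png')[260:420,200:420],(400,291)) for n in('w2','w6')]
cv2.imwrite('pics/c4.png',cv2.convertScaleAbs(np.hstack(a),alpha=1.7,beta=10))
E
```

```text
{'time': 6.15, 'joint_pos': [-0.76, -4.89, 105.02, -0.02, 79.9, -82.26], 'tool_pos': [502.93, 44.4, 174.04], 'tcp_rot': [-179.98, -0.03, 171.5], 'ft_force': [0.1, 0.45, -0.17], 'wrist_torque': [0.02, 0.0, -0.06], 'finger_gap': 15.99, 'grip_force': 0.17}
```

View pics/c4.png

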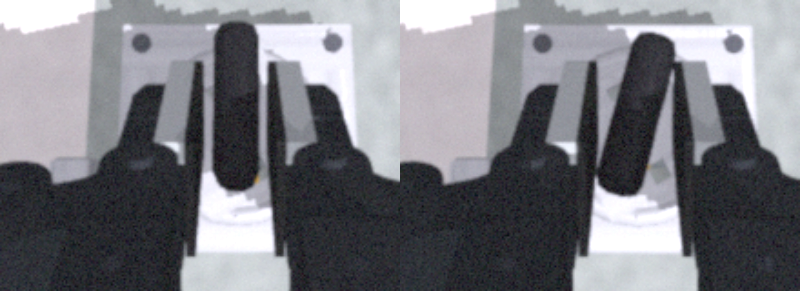

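The left half shows the bow in line before the turn. The right half shows it now, turned about 15° clockwise between the pads from (655,40) to (620,190), free in the play. Now I'll grip and turn it anticlockwise.

Emit:
step_arm(
  rows=[
    [[0,0,0],0],
    [[0,0,0],0],
    [[0,0,0],0],
    [[0,0,0],0],
    [[0,0,0],-5],
    [[0,0,0],-10],
    [[0,0,0],-15],
    [[0,0,0],-20],
    [[0,0,0],-20],
  ],
  fingers=0,
  squeeze=25,
)

```text
time: 7.1
tool_pos: [502.9, 41.4, 175.2]
tcp_rot: [-179.7, -0.1, -168.5]
ft_force: [-5.7, -15.4, 6.4]
finger_gap: 8.1
grip_force: 50.0
```

```bash
python3 w.py w7; python3 - <<'E'
from h import *
# lift vector along n in tool axes for given tool yaw
for y in(191.5,200,210,220):
    a=np.radians(y);tx=np.array([np.cos(a),np.sin(a),0]);tz=np.array([0,0,-1.]);ty=np.cross(tz,tx)
    n=np.array([-.5385,.0814,.8387]);print(y,np.round(np.array([tx,ty,tz])@n,3))
E
```

```text
{'time': 7.1, 'joint_pos': [-0.88, -4.95, 104.96, -0.34, 80.02, -102.29], 'tool_pos': [502.93, 41.4, 175.19], 'tcp_rot': [-179.67, -0.1, -168.53], 'ft_force': [-5.68, -15.43, 6.45], 'wrist_torque': [-3.1, 0.99, -0.47], 'finger_gap': 8.08, 'grip_force': 49.97}
191.5 [ 0.511  0.187 -0.839]
200 [ 0.478  0.261 -0.839]
210 [ 0.426  0.34  -0.839]
220 [ 0.36   0.408 -0.839]
```

Emit:
step_arm(
  rows=[
    [[0,0,0],0],
    [[0,0,0],0],
    [[0,0,0],0],
    [[0,0,-5],0],
    [[0,0,-5],0],
  ],
  fingers=0.2,
)

```text
time: 7.65
tool_pos: [503.6, 44.9, 180.1]
tcp_rot: [-180.0, 0.1, -168.6]
ft_force: [0.4, -0.4, 0.3]
finger_gap: 16.9
grip_force: 0.0
```

```bash
python3 w.py w8
```

```text
{'time': 7.65, 'joint_pos': [-0.73, -5.16, 104.63, 0.01, 80.47, -102.17], 'tool_pos': [503.55, 44.86, 180.14], 'tcp_rot': [-179.99, 0.07, -168.56], 'ft_force': [0.41, -0.37, 0.32], 'wrist_torque': [-0.01, 0.01, 0.01], 'finger_gap': 16.95, 'grip_force': 0.0}
```

Emit:
step_arm(
  rows=[
    [[0,0,0],0],
    [[0,0,0],0],
    [[0,0,0],0],
    [[0,0,0],0],
  ],
  fingers=0,
  squeeze=20,
)

```text
time: 8.1
tool_pos: [503.4, 44.3, 179.8]
tcp_rot: [-180.0, 0.0, -168.6]
ft_force: [-0.4, -2.8, 6.2]
finger_gap: 10.1
grip_force: 19.6
```

```bash
python3 w.py w9; python3 - <<'E'
from h import *
a=[cv2.resize(cv2.imread(f'pics/{n}.png')[250:410,230:430],(400,320)) for n in('w8','w9')]
cv2.imwrite('pics/c5.png',cv2.convertScaleAbs(np.hstack(a),alpha=1.9,beta=10))
E
```

```text
{'time': 8.1, 'joint_pos': [-0.76, -5.15, 104.66, -0.03, 80.45, -102.17], 'tool_pos': [503.37, 44.33, 179.77], 'tcp_rot': [-179.96, 0.03, -168.59], 'ft_force': [-0.44, -2.77, 6.21], 'wrist_torque': [-0.74, 0.16, -0.06], 'finger_gap': 10.11, 'grip_force': 19.55}
```

View pics/c5.png

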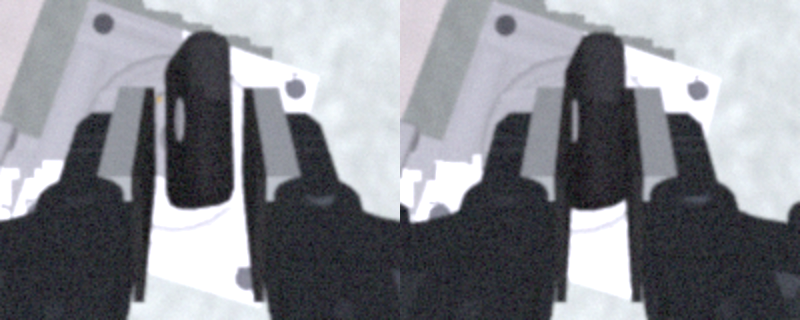

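The right half shows the bow gripped cleanly at about -0.3 rad with little side force. First tug, 7 mm along the axis.

Emit:
step_arm(
  rows=[
    [[1.8,0.6,-2.9],0],
    [[3.6,1.3,-5.9],0],
    [[3.6,1.3,-5.9],0],
  ],
)

```text
time: 8.45
tool_pos: [498.9, 44.5, 184.1]
tcp_rot: [-179.9, -0.1, -168.6]
ft_force: [3.3, -6.3, -6.1]
finger_gap: 9.5
grip_force: 19.4
```

Emit:
step_arm(
  rows=[
    [[0.5,0.2,-0.8],0],
    [[1,0.4,-1.7],0],
    [[1,0.4,-1.7],0],
  ],
  squeeze=28,
)

```text
time: 8.75
tool_pos: [498.1, 44.4, 184.4]
tcp_rot: [-179.9, -0.1, -168.6]
ft_force: [11.2, -6.6, -17.0]
finger_gap: 9.5
grip_force: 27.0
```

Held: about 20 N with no further lift. Ease off, turn, tug again.

Emit:
step_arm(
  rows=[
    [[-1.5,-0.6,2.5],0],
    [[-2,-0.8,3.4],-3],
    [[-2,-0.8,3.4],-6],
    [[-2,-0.8,3.4],-6],
    [[-1,-0.4,1.6],-6],
    [[-0.5,-0.2,0.8],-6],
    [[-0.5,-0.2,0.8],-6],
  ],
)

```text
time: 9.45
tool_pos: [499.0, 43.4, 186.1]
tcp_rot: [-179.8, -0.0, -162.6]
ft_force: [2.0, -10.3, 2.4]
finger_gap: 9.3
grip_force: 37.2
```

Emit:
step_arm(
  rows=[
    [[1.2,0.6,-2.1],0],
    [[2.4,1.2,-4.2],0],
    [[2.4,1.2,-4.2],0],
  ],
)

```text
time: 9.75
tool_pos: [496.8, 43.8, 190.5]
tcp_rot: [-179.8, 0.0, -162.6]
ft_force: [3.9, -10.7, -0.8]
finger_gap: 9.4
grip_force: 39.0
```

It's lifting freely now: 12 mm, with almost no axial force. Keep drawing.

Emit:
step_arm(
  rows=[
    [[1.5,0.2,-2.5],0],
    [[2.9,0.4,-5],0],
    [[4.4,1.1,-7.5],0],
    [[5.9,1.9,-10.1],0],
    [[5.9,1.9,-10.1],0],
  ],
)

```text
time: 10.25
tool_pos: [489.6, 46.2, 200.3]
tcp_rot: [179.9, -0.0, -162.6]
ft_force: [0.3, 1.0, -0.4]
finger_gap: 7.9
grip_force: 36.7
```

Emit:
step_arm(
  rows=[
    [[2.5,1.2,-4.2],0],
    [[5,2.4,-8.4],0],
    [[8,4,-14],0],
    [[12,6,-21],0],
    [[15,7.5,-32],0],
    [[15,7.5,-42],0],
    [[15,7.5,-42],0],
  ],
)

```text
time: 10.95
tool_pos: [474.5, 48.5, 245.0]
tcp_rot: [-179.9, 0.2, -162.6]
ft_force: [0.7, -0.1, -0.8]
finger_gap: 7.8
grip_force: 36.7
```

```bash
python3 - <<'E'
from h import *
from w import shot
import numpy as np
c,im=shot('w10')
t=snapshot('top');s=snapshot('scene');cv2.imwrite('pics/t10.png',t);cv2.imwrite('pics/s10.png',s)
# bit/shaft: bright/steel below bow; dark mask stats in wrist between the pads
f=im.max(2)
for row in range(230,480,10):
    print(row,''.join('#' if v<45 else '+' if v<90 else '-' if v<150 else '.' for v in f[row,220:440:4]))
E
```

```text
{'time': 10.95, 'joint_pos': [-0.33, -12.24, 104.15, -0.0, 87.86, -107.76], 'tool_pos': [474.51, 48.47, 244.99], 'tcp_rot': [-179.93, 0.22, -162.57], 'ft_force': [0.72, -0.07, -0.78], 'wrist_torque': [0.0, 0.02, 0.01], 'finger_gap': 7.79, 'grip_force': 36.67}
230 ------------------------------------------------------+
240 -----------+----------------------------------------.--
250 ----------+++++----------------------------------------
260 ---------++++-+--++------------------------------------
270 --------++++-----------++#####-------------------------
280 -------++++.--+--+-------#####+------------------------
290 ------++++.--------------#####+------------------------
300 ------++-.---------+++++########+++--------------------
310 --------.-------####++++########+++####+---------------
320 ---------------#####+++#########++++####---------------
330 ------++------+####++++#########++++#####--------------
340 ---------.----#######--#########+++#######-------------
350 ###+-------+##########+#########+###########--------###
360 #####-+##################+----+##################+#####
370 #########################-----+########################
380 #########################------########################
390 #########################------########################
400 ########################+------#+######################
410 #######################----------######################
420 #######################----------######################
430 ######################+---------+######################
440 #######################################################
450 #######################################################
460 #######################################################
470 #######################################################
```

The key is in the hand with the bow centred in the pads, leaning about 30° towards the camera side. Now I'll move in front of the rest, aligned with its slot.

Emit:
step_arm(
  rows=[
    [[-5,35,-10],2],
    [[-10,80,-10],4],
    [[-20,125,-10],7],
    [[-28,170,-10],10],
    [[-34,215,-10],12],
    [[-38,250,-10],14],
    [[-39,272,-10],14],
    [[-39,272,-10],14],
    [[-39,272,-10],14],
    [[-39,272,-10],14],
  ],
)

```text
time: 12.1
tool_pos: [429.3, 318.7, 251.9]
tcp_rot: [-180.0, -0.0, -176.6]
ft_force: [-0.0, 0.0, 0.6]
finger_gap: 8.1
grip_force: 36.7
```

```bash
python3 - <<'E'
from h import *
from w import shot
c,im=shot('w11')
print('seat proj',proj(c,[505.5,321,100]),proj(c,[476.8,319.2,100]),[proj(c,p).round() for p in([538,339,100],[540.6,305,100],[477,333,100],[479.5,301,100])])
g=cv2.cvtColor(im,cv2.COLOR_BGR2GRAY)
for row in range(200,480,8):
    print(row,''.join('%x'%(min(v,255)//16) for v in g[row,180:480:4]))
E
```

```text
{'time': 12.1, 'joint_pos': [31.11, -2.85, 94.86, -0.02, 88.04, -62.28], 'tool_pos': [429.3, 318.75, 251.93], 'tcp_rot': [-179.96, -0.04, -176.61], 'ft_force': [-0.02, 0.0, 0.6], 'wrist_torque': [0.05, -0.06, 0.0], 'finger_gap': 8.06, 'grip_force': 36.67}
seat proj [326.28350141 323.88689441] [326.05828986 290.03997526] [array([346., 361.]), array([304., 362.]), array([344., 291.]), array([302., 292.])]
200 999999999999999999999999999999999999999999999999999999999999999999999999999
208 999998667999999999999999999999999999999999999999999999999999999999999999999
216 666666666689999999999999999999999999999999999999999999999999999999999999999
224 666666666666899999999989999999999999999999999999999999999999999999999999999
232 666666666666899999999999999999999999999999999999999999999999999999999999999
240 344667666666699899999999999999999999999999999999999999999999999999999989999
248 448999999986689999999999999962223333333333333379999999999999999999999998999
256 559999999998999899999999999963333333333333333379999999999999999999999999999
264 5599999999999999999996666966622333333333333333799
[... 1406 characters left out ...]
010100110100100001777689999810001000001100010011000011043010
416 188892011111010000100101010001001766679999910010010010100000011101010156663
424 999511111110000000001100001100012666679999910001000001100001010110110010656
432 700001110111000000100001100000100024579752011001011010100100010101110000101
440 011101110000100111001000001010000010000000000010100000111000100100100111010
448 010010001000100100001100011010101000110000000010000000000000000000001000001
456 000100010001010110100100000101000100100000011000100000100011000000010100010
464 101001001001110000000000011100000000001010000000010000010001000000110000001
472 000000010000100101000000000010000001110110010000100000001000000100101011100
```

The fingers hide the rest from here, so I'll pass over it and look back.

Emit:
step_arm(
  rows=[
    [[-40,0,0],0],
    [[-85,0,0],0],
    [[-125,0,0],0],
    [[-125,0,0],0],
    [[-125,0,0],0],
    [[-125,0,0],0],
  ],
)

```text
time: 12.75
tool_pos: [553.6, 326.5, 252.6]
tcp_rot: [180.0, -0.0, -176.6]
ft_force: [-0.6, -0.3, -1.5]
finger_gap: 8.1
grip_force: 36.6
```

```bash
python3 - <<'E'
from h import *
from w import shot
c,im=shot('w12')
print([proj(c,p).round() for p in([505.5,321,100],[476.8,319.2,100],[538,339,100],[540.6,305,100],[477,333,100],[479.5,301,100])])
g=cv2.cvtColor(im,cv2.COLOR_BGR2GRAY)
for row in range(90,330,6):
    print(row,''.join('%x'%(min(v,255)//16) for v in g[row,240:440:3]))
E
```

```text
{'time': 12.75, 'joint_pos': [25.96, 13.84, 77.03, 0.01, 89.13, -67.42], 'tool_pos': [553.6, 326.53, 252.62], 'tcp_rot': [179.99, -0.01, -176.62], 'ft_force': [-0.61, -0.32, -1.53], 'wrist_torque': [-0.01, -0.04, -0.01], 'finger_gap': 8.14, 'grip_force': 36.64}
[array([325., 163.]), array([325., 120.]), array([347., 210.]), array([300., 211.]), array([345., 122.]), array([298., 123.])]
90 9999999999999a99999a99999a99999999999a99999aa9999999999aaaa99999999
96 a999999999999a999999999aaa99a99999aaa99999999999999999a99aaa9999999
102 999999999999a9999999aa999a99a9999999a999999999a99a99999999999999999
108 9999999999a99a99999999999999999999a9999999999a9999999a9999999999a99
114 9999999999999999987787777666555544444433348999aa999999a99999999999a
120 99999999999999996445455454444444444444444349a99999999a999a9aa999999
126 999a99999999999964444799999644449999aa443459999a9999a99a999a9999999
132 9999a999999999a8634446999997444499999944334999999999aaa9999a9999999
138 999998666669966663334699999744448999a9433359999a999999a999999999999
144 999999766669996664334599999844448999994343599a99999999a999999
[... 1466 characters left out ...]
9999999999992112128a9a999aaa99a999999999999a999a9999
276 7666666666666665556666667931111122999a9aaaa9a99aaa999aa99999999a999
282 66666666666665677777777777111111119aaa99aaaaa999aaaa9999a99999aa999
288 666666666666577777777777772111111199a9999aaa9a99aa99999aa9a9aa99aa9
294 6666666666657777777774444311111111355558999a9a99a999aaa9aaaa9999a99
300 6666666665567777777753443101111111134444a9a99aaaaa9aaa99a9aa999aa99
306 666666665557788855554344410010111103444455559aaaaaaa99a99a9999a9999
312 66666675776666110011344430100110111244443110018aaaa99aaa9aaa99aaa9a
318 666666776667640111034343200110011111443441111139a99a99aaa99aaa999a9
324 666668666666611111133444110000101000443342111117a99999a99a999a99999
```

```bash
python3 - <<'E'
from w import *
c,im=load('w12');g=cv2.GaussianBlur(cv2.cvtColor(im,cv2.COLOR_BGR2GRAY),(3,3),0).astype(float);th=105
def cr(p,lo):  # subpixel crossings
    i=np.where(np.diff(p>th))[0];return lo+i+(th-p[i])/(p[i+1]-p[i])
L=[];Rr=[]
for row in range(130,160,4):
    x=cr(g[row,315:345],315);L.append([x[0],row]);Rr.append([x[-1],row])
closed=np.mean([cr(g[140:180,x],140)[0] for x in(326,328,330)]);
op=[np.mean([cr(g[112:140,x],112)[0] for x in xs]) for xs in((310,313,316),(341,344,347))]
print('slot',L[0],L[-1],Rr[0],Rr[-1],'closed',closed,'open',op)
W=lambda u,v:onz(c,u,v,100)[:2]
A=np.array([(W(*a)+W(*b))/2 for a,b in zip(L,Rr)]);print(A.round(1))
print('width',np.linalg.norm(W(*L[3])-W(*Rr[3])))
d=np.polyfit(A[:,0],A[:,1],1);print('yaw',np.degrees(np.arctan(d[0])))
ce=W(328,closed);o=(W(313,op[0])+W(344,op[1]))/2;print('closed',ce,'open',o,'len',ce[0]-o[0])
print('seat',ce[0]-13,np.polyval(d,ce[0]-13))
# bow in the hand
m=(im[255:345,310:350].max(2)<45);ys,xs=np.where(m[:45]);print('bow cols at top',xs.min()+310,xs.max()+310,'top row',ys.min()+255)
for tz in(8,12.3,16):
  T=np.array([553.6,326.53,252.62]);X=onz(c,330,311,T[2]-tz);a=np.radians(183.4)
  print(tz,(X-T)[:2]@np.array([[np.cos(a),np.sin(a)],[np.sin(a),-np.cos(a)]]).T)
E
```

```text
slot [np.float64(321.3703703703704), 130] [np.float64(321.962962962963), 158] [np.float64(334.6551724137931), 130] [np.float64(335.23333333333335), 158] closed 164.51364942528735 open [np.float64(114.32171717171718), np.float64(113.31428571428573)]
[[482.9 321.8]
 [485.6 322. ]
 [488.2 322.2]
 [490.9 322.4]
 [493.6 322.6]
 [496.3 322.8]
 [499.  323. ]
 [501.8 323.3]]
width 9.220865519178458
yaw 4.526534775321762
closed [506.27778784 323.10887561] open [472.3558057  321.48799351] len 33.92198213912877
seat 493.2777878382141 322.5949438278548
bow cols at top 314 343 top row 269
8 [4.0550487  0.29540589]
12.3 [1.98791403 0.30952777]
16 [0.20921677 0.32167916]
```

Slot measured: closed end (506.3,323.1), width about 9.2, yaw 4.5°, which fits the given sizes. Seat is about (493.3,322.6). Back out, then down in front of the slot.

Emit:
step_arm(
  rows=[
    [[45,-1,0],-1],
    [[90,-1.5,0],-1],
    [[126,-1.9,0],-1],
    [[126,-1.9,30],-1],
    [[126,-1.9,75],-1],
    [[126,-1.9,105],-1],
    [[126,-1.9,110],-1],
    [[126,-1.9,110],-1],
    [[126,-1.9,110],-1],
  ],
  squeeze=25,
)

```text
time: 13.7
tool_pos: [429.3, 318.4, 145.0]
tcp_rot: [179.9, 0.2, -175.6]
ft_force: [-0.3, 0.6, -0.9]
finger_gap: 8.3
grip_force: 36.7
```

```bash
python3 - <<'E'
from h import *
from w import shot
c,im=shot('w13');s=snapshot('scene');t=snapshot('top');cv2.imwrite('pics/s13.png',s);cv2.imwrite('pics/t13.png',t)
C=get_calibration('scene');T=r.sense()['tool_pos']
print('tcp',proj(C,T),'collar',proj(C,T+[12,1,-36]),'bit',proj(C,T+[20,1,-50]),'plate open',proj(C,[478,321,100]),'closed',proj(C,[506,323,100]))
u,v=proj(C,T+[12,1,-36]).astype(int)
g=cv2.cvtColor(s,cv2.COLOR_BGR2GRAY)
for row in range(v-22,v+28):print(row,' '.join('%2d'%(x//5) for x in g[row,u-18:u+26]))
print(u)
E
```

```text
{'time': 13.7, 'joint_pos': [31.07, 1.05, 102.37, 0.0, 76.37, -63.37], 'tool_pos': [429.26, 318.45, 145.0], 'tcp_rot': [179.91, 0.19, -175.56], 'ft_force': [-0.3, 0.64, -0.85], 'wrist_torque': [-0.03, -0.04, -0.02], 'finger_gap': 8.26, 'grip_force': 36.68}
tcp [400.91244847 176.92733027] collar [403.3089643  192.43880648] bit [405.00023866 198.96867039] plate open [413.58209858 201.54735137] closed [422.30052481 206.12822701]
170 18 17 17 17 17 16 16 15 15 13  9  5  3  2  3  5  7 11 12 10  6  4  8 12 11 14 16 17 17 16 17 16 16 17 17 17 16 16 17 17 16 16 16 16
171 18 17 17 18 17 18 17 17 16 14  9  3  2  4  3  5  8 12 12  9  4  4  8 10 11 14 15 16 17 17 17 17 16 16 17 16 17 16 17 16 16 17 16 16
172 17 18 18 18 18 17 18 17 16 14  9  4  3  2  2  5 10 12 12  9  4  4  8 11 11 13 15 16 16 16 17 17 17 16 16 16 17 17 16 16 16 16 16 16
173 17 18 18 18 18 18 18 18 17 14 10  4  3  3  0  4  9 12 11  8  4  4  8 11 11 13 15 15 15 16 16 17 16 16 16 16 17 16 16 16 16 16 16 16
174 17 17 17 18 18 18 17 18 17 14  9  2  4  3  3  5  9 12 11  8  4  4 10 12 12 14 15 16 16 15 15 16 16 16 15 16 16 16 15 16 16
[... 5433 characters left out ...]
1 17 16 18 19 21
215 28 28 28 28 29 29 29 29 28 28 28 28 28 29 28 28 28 28 28 28 28 28 28 28 28 28 28 28 28 28 28 28 28 28 28 28 27 25 21 17 16 17 17 18
216 28 29 29 29 29 29 29 28 28 28 28 28 28 29 28 28 28 28 28 29 28 28 28 28 28 28 28 28 28 28 28 28 28 28 28 28 27 25 21 16 16 16 17 17
217 29 29 28 28 29 29 29 29 28 29 28 28 28 27 27 27 28 28 28 28 28 28 28 29 28 28 28 28 29 28 28 28 28 28 28 28 28 25 20 17 16 17 17 17
218 29 28 28 28 29 28 28 28 28 27 27 27 25 25 25 26 27 28 28 28 28 28 28 29 28 28 28 28 28 28 28 28 28 28 28 28 27 24 19 16 16 17 17 17
219 28 28 28 28 28 27 27 27 26 26 25 25 24 24 24 24 25 26 27 28 28 28 28 29 28 28 28 28 28 28 28 28 28 28 28 28 27 24 19 16 16 17 17 17
403
```

The key shows clearly in the scene pixels: collar about (405,191.5), bit about (407,198), tip about (408,202). That's within 2 px of prediction with a lean of about 30°. Entering the slot.

Emit:
step_arm(
  rows=[
    [[0,0,0],0],
    [[-10,0,0],0],
    [[-20,0,0],0],
    [[-30,0,0],0],
    [[-30,0,0],0],
  ],
)

```text
time: 14.35
tool_pos: [459.8, 319.9, 142.4]
tcp_rot: [-180.0, 0.0, -175.6]
ft_force: [-1.2, 0.2, -0.8]
finger_gap: 8.0
grip_force: 36.7
```

Emit:
step_arm(
  rows=[
    [[-5,0,0],0],
    [[-10,0,0],0],
    [[-15,0,0],0],
    [[-19,0,0],0],
    [[-22,0,0],0],
    [[-22,0,0],0],
  ],
  squeeze=20,
)

```text
time: 14.95
tool_pos: [478.4, 321.6, 141.4]
tcp_rot: [-180.0, -0.3, -175.5]
ft_force: [-5.4, 0.7, -1.5]
finger_gap: 8.1
grip_force: 36.7
```

Emit:
step_arm(
  rows=[
    [[-3,0,0],0],
    [[-6,0,0],0],
    [[-9,0,0],0],
    [[-9,0,0],0],
  ],
)

```text
time: 15.35
tool_pos: [487.3, 322.1, 141.0]
tcp_rot: [-179.9, -0.3, -175.6]
ft_force: [-5.6, -0.1, -2.3]
finger_gap: 7.8
grip_force: 36.2
```

Rotating in the grip at a steady 5.6 N. Keep going.

Emit:
step_arm(
  rows=[
    [[-3,0,0],0],
    [[-6,0,0],0],
    [[-9,0,0],0],
    [[-9,0,0],0],
  ],
)

```text
time: 15.75
tool_pos: [498.2, 322.6, 141.0]
tcp_rot: [-179.9, -0.0, -175.6]
ft_force: [5.5, 1.1, -13.3]
finger_gap: 8.0
grip_force: 34.6
```

```bash
cat > sc.py <<'E'
from h import *
import sys
s=snapshot('scene');C=get_calibration('scene');T=r.sense()['tool_pos']
print(np.round(T,1),'up col',proj(C,T+[-1.5,0,-39]),'bow',proj(C,T+[-1.5,0,-12]),'tip',proj(C,T+[-1.5,0,-62]),'seat',proj(C,[493.3,322.6,100]),'closed',proj(C,[506.3,323.3,100]))
u,v=proj(C,T+[-1.5,0,-39]).astype(int)
g=cv2.cvtColor(s,cv2.COLOR_BGR2GRAY)
print('cols from',u-20)
for row in range(v-22,v+20):print(row,' '.join('%2d'%(x//5) for x in g[row,u-20:u+20]))
E
python3 sc.py
```

```text
[498.3 322.6 141. ] up col [419.59039115 203.80849814] bow [420.75780226 193.3220974 ] tip [418.62121173 212.5142606 ] seat [418.47460655 203.97317225] closed [422.48850548 206.14675233]
cols from 399
181 18 18 18 18 17 17 18 18 17 18 17 17 17 18 18 17 14  9  5  2  1  3  3  5  8  9  8  6  4  5  9 12 14 18 21 24 26 27 27 27
182 18 18 18 18 17 18 18 17 18 17 18 18 17 17 18 17 14  8  4  2  2  3  3  7 11 12 10  6  4  7 10 13 18 22 25 26 27 27 28 28
183 18 17 18 18 18 17 18 18 18 17 18 18 17 18 18 17 14  8  3  5  3  2  4  9 12 13 11  6  5  6 11 14 21 25 27 27 28 28 27 28
184 18 18 18 17 18 18 18 18 18 17 17 18 17 18 17 17 13  8  3  3  1  2  4  9 12 13 10  5  4  7 11 15 22 27 27 28 28 28 28 28
185 17 18 18 17 18 17 18 17 18 17 17 18 17 18 17 16 12  7  3  3  3  3  5  9 13 12  9  5  4  8 12 16 22 27 28 27 28 27 28 28
186 17 17 17 17 18 17 17 18 18 18 18 17 18 18 16 14 10  6  3  3  4  3  6  9 12 13  9  3  4  8 12 17 23 27 28 28 28 28 28 28
187 17 18 17 18 18 19 18 18 18 18 19 20 21 21 17 10  5  2  2  3  3  3  5 10 12 12  8  5  5  9 13 18 24 27 27 28 28 27 28 27
188 19 19 19 21 22 23 22 22 22 
[... 3608 characters left out ...]
28 28 28 28 28 28 28 28 29 28 25 20 17 16 17 17 17 17 17 18 17 17 17 18 21 25 27
218 26 26 27 28 28 29 28 29 28 28 28 28 28 28 28 28 28 28 28 28 29 29 28 25 19 17 16 17 17 17 17 17 17 17 18 18 18 22 26 27
219 24 24 25 26 27 28 28 29 28 28 29 29 29 28 28 28 28 28 28 28 28 28 28 24 19 16 16 17 18 17 17 18 17 18 18 17 19 23 26 27
220 21 21 22 24 26 27 27 28 29 28 28 29 29 28 28 28 28 28 28 28 28 28 28 24 19 16 16 18 18 17 17 18 17 17 17 17 19 23 27 28
221 20 19 20 22 25 25 26 27 27 28 28 28 28 28 28 28 28 28 28 28 28 28 27 24 18 16 16 17 18 17 17 17 17 18 17 18 20 24 27 28
222 21 21 22 24 25 25 25 25 26 27 28 28 28 28 28 28 28 28 28 28 28 28 27 23 18 16 16 17 18 17 17 17 17 17 17 18 20 24 27 27
```

The scene pixels show the collar about (421,203) under the bow about (420.7,193), so the key is nearly upright. The tool is being pulled down, so I'll lower it to relieve the bit under the plate.

Emit:
step_arm(
  rows=[
    [[0,0,1],0],
    [[0,0,2],0],
    [[0,0,2],0],
  ],
)

```text
time: 16.1
tool_pos: [498.2, 323.0, 140.5]
tcp_rot: [-180.0, 0.0, -175.6]
ft_force: [2.6, -0.4, -6.4]
finger_gap: 8.3
grip_force: 35.4
```

Emit:
step_arm(
  rows=[
    [[0,0,1],0],
    [[0,0,2],0],
    [[0,0,2],0],
  ],
)

```text
time: 16.4
tool_pos: [498.2, 323.5, 139.2]
tcp_rot: [180.0, 0.1, -175.6]
ft_force: [-0.8, -0.6, 0.3]
finger_gap: 7.8
grip_force: 36.3
```

Emit:
step_arm(
  rows=[
    [[-2,0,0],0],
    [[-4,0,0],0],
    [[-6,0,0],0],
    [[-6,0,0],0],
  ],
)

```text
time: 16.8
tool_pos: [503.3, 323.8, 138.6]
tcp_rot: [180.0, -0.1, -175.6]
ft_force: [-6.2, -0.1, 5.3]
finger_gap: 7.8
grip_force: 36.9
```

```bash
cat > lean.py <<'E'
from h import *
from w import shot
c,im=shot('wl');T=r.sense()['tool_pos'];a=np.radians(184.4)
bx=np.array([np.cos(a),np.sin(a),0])  # toward camera/robot
for L in(-6,0,6,12,18):
    l=np.radians(L);ax=np.array([*(np.sin(l)*bx[:2]),np.cos(l)]);e=bx*np.cos(l)-np.array([0,0,np.sin(l)])
    B=T+1.5*bx-[0,0,12.3]
    print(L,[proj(c,B+x*e+z*ax).round().tolist() for x,z in((16,-15),(16,15),(-16,15),(-16,-15))])
g=im.max(2)
for row in range(240,400,4):print(row,' '.join('%2d'%(v//10) for v in g[row,308:352:2]))
E
python3 lean.py
```

```text
{'time': 16.8, 'joint_pos': [27.81, 11.34, 91.99, 0.06, 76.76, -66.64], 'tool_pos': [503.31, 323.77, 138.6], 'tcp_rot': [179.99, -0.11, -175.57], 'ft_force': [-6.25, -0.08, 5.35], 'wrist_torque': [-0.02, 1.3, 0.02], 'finger_gap': 7.8, 'grip_force': 36.92}
-6 [[329.0, 260.0], [329.0, 295.0], [329.0, 370.0], [329.0, 325.0]]
0 [[329.0, 262.0], [329.0, 289.0], [329.0, 369.0], [329.0, 330.0]]
6 [[329.0, 264.0], [329.0, 283.0], [329.0, 368.0], [329.0, 335.0]]
12 [[329.0, 267.0], [329.0, 278.0], [329.0, 366.0], [329.0, 340.0]]
18 [[329.0, 270.0], [329.0, 273.0], [329.0, 363.0], [329.0, 345.0]]
240 15 15 15 15 12  6  6  6  6  6  6  6  6  6  6  8 14 15 14 15 14 14
244 14 15 15 14 13  6  5  6  6  6  6  6  6  5  6  8 15 15 14 15 14 14
248 10 10 10 10 11  6  6  6  6  6  6  6  6  6  6  8 15 15 15 14 14 14
252 10 10 10 10  9  6  5  6  6  5  6  6  6  5  6  8 15 15 15 14 15 15
256 10 10 10 10  9  5  2  2  2  2  2  3  2  2  2  5 13 15 14 14 14 14
260 10 10 10 10  9  3  2  1  2  3  1  3  3  3  3  2  6 14 15 15 14 15
264 10 10 10 10  8  2  2  2  2  2  3  3  3  3  3  3  3 12 14 15 15 14
268 10 10 10 10 
[... 1593 characters left out ...]

360  1  2  2  1  1  9 14 15 15 15 15 15 15 15 15 15  9  0  1  2  0  1
364  1  2  1  1  1 12 15 15 15 15 15 15 15 15 15 15 12  0  2  2  1  0
368  2  1  2  1  1 12 15 15 15 15 15 15 15 15 15 15 12  1  2  2  2  1
372  2  1  1  1  2 12 15 15 15 15 15 15 15 15 15 16 12  2  2  1  1  1
376  1  1  2  2  2 13 15 15 15 15 15 15 15 15 16 15 12  2  1  0  1  1
380  1  1  2  1  3 14 15 15 15 15 15 14 15 16 15 15 14  3  1  1  2  1
384  2  1  1  2  4 14 14 15 15 15 15 15 15 15 15 15 15  4  2  1  1  1
388  1  1  1  2  5 15 15 15 15 15 15 15 15 15 15 15 15  4  1  2  1  2
392  1  2  2  1  5 15 15 15 15 16 16 15 15 15 15 15 15  5  2  1  2  1
396  2  2  2  2  8 15 15 15 15 15 15 15 15 15 15 15 15  7  2  1  2  1
```

```bash
python3 - <<'E'
from h import *
w=cv2.imread('pics/wl.png');s=snapshot('scene')
k=lambda im,x,y,W,h,o:cv2.resize(im[y:y+h,x:x+W],o,interpolation=cv2.INTER_CUBIC)
o=np.hstack([k(w,250,220,160,240,(400,600)),k(s,395,165,50,75,(400,600))])
cv2.imwrite('pics/c6.png',cv2.convertScaleAbs(o,alpha=1.7,beta=15))
E
```

```text
(no output)
```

View pics/c6.png

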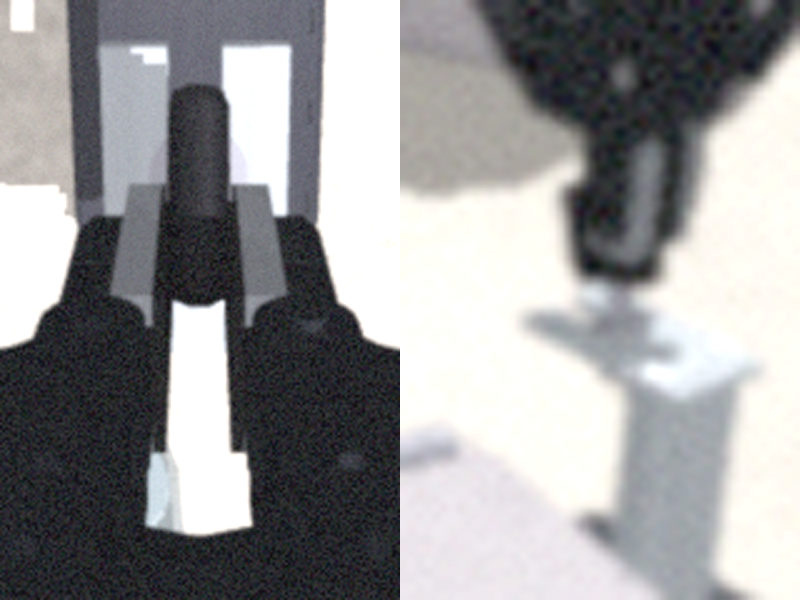

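The picture shows the bow nearly upright between the pads, with the collar ring at about (200,158) in the crop, which is wrist row 283. The collar sits in the slot close to the plate.

```bash
python3 - <<'E'
from w import *
c,im=load('wl');T=np.array([503.31,323.77,138.6])
for row in(280,283,287):print('collar',row,onz(c,330,row,102)-T)
bx=np.array([np.cos(np.radians(184.4)),np.sin(np.radians(184.4)),0])
# key with collar centre at row 283, z 101..103: predicted bow corner rows by lean
for zc in(100,102):
  for L in(0,6,12,18):
    l=np.radians(L);ax=np.array([*(np.sin(l)*bx[:2]),np.cos(l)]);e=bx*np.cos(l)-np.array([0,0,np.sin(l)])
    K=onz(c,330,283,zc+2)
    print(zc,L,[round(proj(c,K+x*e+z*ax)[1]) for x,z in((16,12),(16,42),(-16,42),(16,16),(12,42),(-12,42))],(K+27*ax-T).round(1))
E
```

```text
collar 280 [-5.70301186e+00 -1.92824825e-02 -3.66000000e+01]
collar 283 [ -4.2549363    0.09314173 -36.6       ]
collar 287 [ -2.31409905   0.24382248 -36.6       ]
100 0 [258, 285, 367, 261, 296, 357] [-4.3  0.1 -9.6]
100 6 [254, 271, 358, 256, 282, 348] [-7.1 -0.1 -9.7]
100 12 [250, 257, 348, 251, 269, 337] [ -9.9  -0.3 -10.2]
100 18 [247, 245, 337, 247, 256, 325] [-12.6  -0.5 -10.9]
102 0 [257, 285, 368, 260, 296, 358] [-5.   0.  -7.6]
102 6 [253, 271, 360, 255, 282, 349] [-7.9 -0.2 -7.7]
102 12 [250, 257, 349, 250, 269, 338] [-10.6  -0.4  -8.2]
102 18 [247, 244, 338, 246, 256, 326] [-13.4  -0.6  -8.9]
```

Emit:
step_arm(
  rows=[
    [[-2,0,0],0],
    [[-4,0,0],0],
    [[-5,0,0],0],
    [[-5,0,0],0],
  ],
)

```text
time: 17.3
tool_pos: [507.9, 324.1, 138.2]
tcp_rot: [-180.0, -0.2, -175.6]
ft_force: [-6.5, -0.2, 4.0]
finger_gap: 7.5
grip_force: 36.5
```

Emit:
step_arm(
  rows=[
    [[1,0,0],0],
    [[2,0,0],0],
    [[2,0,0],0],
  ],
)

```text
time: 17.6
tool_pos: [507.0, 323.9, 138.3]
tcp_rot: [180.0, 0.0, -175.6]
ft_force: [-2.2, 1.0, -0.1]
finger_gap: 8.1
grip_force: 36.0
```

```bash
python3 - <<'E'
from w import *
c,im=shot('wm');g=im.max(2)
for row in range(236,352,4):print(row,' '.join('%2d'%(v//10) for v in g[row,300:360:3]))
E
```

```text
{'time': 17.6, 'joint_pos': [27.69, 11.73, 91.58, 0.01, 76.68, -66.74], 'tool_pos': [507.03, 323.92, 138.33], 'tcp_rot': [179.99, 0.01, -175.57], 'ft_force': [-2.2, 1.02, -0.06], 'wrist_torque': [0.25, 0.37, -0.01], 'finger_gap': 8.11, 'grip_force': 36.03}
236 14 14 15 15 15 15  7  6  6  6  6  6  6 12 15 15 15 15 15 15
240  9  9 10 10 14 15  7  6  6  6  6  6  6 12 15 15 15 15 15 15
244 10 10 10 10 10 10  6  6  6  6  6  6  6 12 15 15 14 14 15 15
248 10 10 10 10 10 10  6  6  5  5  5  5  6 12 15 15 15 15 15 15
252 10 10 10 10 10 10  6  2  3  2  1  1  2 12 15 14 15 15 15 15
256 10 10 10 10 10 10  4  2  2  2  2  3  3  5 14 15 14 15 15 15
260 10 10 10 10 10 10  2  2  2  3  3  4  2  3 13 15 15 14 15 15
264 10 10 10 10 10 10  2  2  2  3  4  3  3  3 13 15 14 15 15 15
268 10 10 10 10 10  9  0  2  2  3  3  4  3  2 10 14 15 15 15 15
272 10 10 10 10  9  9  2  1  2  3  3  4  3  2 11 14 14 15 15 15
276 10 10 10 10  9  9  1  2  3  3  3  3  3  2 11 13 14 14 15 15
280 10 10 10  9  9  9  2  2  2  2  3  4  2  2 11 13 14 14 15 15
284 10 10 10  9  9  8  2  2  2  2  3  3  3  2 11 13 14 14 15 15
288  9 10 1
[... 312 characters left out ...]
  6  6  6  6  6  1  0  2  2  2  3  2  2  1  1  4  6  7  6  6
312  6  6  6  6  5  1  1  1  1  0  1  2  2  1  1  3  6  6  6  7
316  6  6  6  6  5  1  0  1  0  1  1  0  0  1  0  3  6  6  6  6
320  6  6  6  6  3  1  1  2  1  2  2  1  0  1  2  1  6  6  6  6
324  6  6  6  6  3  0  1  1  1  2  1  1  0  0  1  1  6  6  6  6
328  6  6  6  6  2  1  1  0  0  1  1  1  1  1  1  1  5  6  6  6
332  6  6  6  6  1  1  1  2  1  2  2  1  1  1  1  1  5  6  6  6
336  6  6  6  5  1  2  1  2  1  0  1  1  1  1  1  1  5  6  6  6
340  2  7  8  8  2  1  4 14 11  9 10 11 14 11  0  2  6  8  8  4
344  1  2  4  8  2  2  4 15 15 15 14 14 15 11  1  1  6  6  1  1
348  1  1  2  7  2  2  5 15 15 15 15 15 15 11  1  1  6  3  1  1
```

The scene edges (bow bottom sloping 4°, against 28° for a level line along the slot) indicate a lean of about 15°. Keep pushing to right it further.

Emit:
step_arm(
  rows=[
    [[-3,0,0],0],
    [[-6,0,0],0],
    [[-9,0,0],0],
    [[-10,0,0],0],
    [[-10,0,0],0],
    [[-8,0,0],0],
    [[-8,0,0],0],
  ],
)

```text
time: 18.35
tool_pos: [514.8, 324.2, 138.0]
tcp_rot: [-180.0, -0.0, -175.6]
ft_force: [-2.3, 0.9, -1.9]
finger_gap: 8.2
grip_force: 35.0
```

```bash
cat > e.py <<'E'
from w import *
import sys
c,im=shot(sys.argv[1]);g=cv2.GaussianBlur(im,(3,3),0).max(2).astype(int)
col=g[236:360,328]
print('wrist col328',' '.join('%d:%d'%(236+4*i,v) for i,v in enumerate(col[::4])))
s=snapshot('scene');C=get_calibration('scene');q=cv2.cvtColor(s,cv2.COLOR_BGR2GRAY)
for row in range(184,206):print(row,' '.join('%2d'%(x//5) for x in q[row,408:436]))
E
python3 e.py wn
```

```text
{'time': 18.35, 'joint_pos': [27.38, 12.79, 90.4, -0.01, 76.84, -67.04], 'tool_pos': [514.82, 324.25, 137.96], 'tcp_rot': [-179.98, -0.03, -175.57], 'ft_force': [-2.32, 0.9, -1.94], 'wrist_torque': [0.13, 0.47, 0.01], 'finger_gap': 8.16, 'grip_force': 34.98}
wrist col328 236:64 240:23 244:21 248:18 252:25 256:32 260:34 264:31 268:33 272:30 276:30 280:30 284:32 288:30 292:28 296:30 300:30 304:27 308:18 312:13 316:10 320:17 324:14 328:14 332:14 336:96 340:153 344:158 348:154 352:155 356:154
184 18 17 17 18 18 17 18 18 20 23 24 26 25 20 10  3  2  4  1  4  5  7  7  6  4  4  8 11
185 18 17 18 18 18 19 20 22 24 26 27 27 25 20  9  2  4  4  3  5  8 11 10  9  5  5  9 11
186 17 18 18 19 20 23 24 26 27 26 24 23 21 15  8  4  2  2  2  5  9 12 12  9  4  5  8 12
187 18 19 20 22 24 26 27 28 27 24 18 15 12  9  5  5  4  3  3  6 10 13 12  9  5  5  9 13
188 23 23 24 26 27 27 28 28 26 21 13  6  6  5  3  3  3  2  3  6 10 13 11  8  4  6 10 14
189 27 27 27 27 27 28 28 28 27 21 11  1  1  4  2  2  1  4  5  7 11 13 11  7  3  7 10 14
190 28 28 28 28 27 27 28 28 26 21 11  3  3  2  2  2  1  3  4  7 11 13 11  7  4
[... 629 characters left out ...]
 28 29 28 29 29 28 28 28 27 22 14  8  5  5  6  8  9 10 11 12 13 16 20 22 24 26 27 27
199 28 28 28 28 28 28 28 28 27 25 21 18 13  8  5  5  6  8 11 11 12 19 24 26 27 27 27 28
200 28 28 29 28 28 28 28 28 28 27 26 24 21 16 10  7  5  7  7  7 12 22 26 27 27 28 28 27
201 29 28 29 28 29 28 28 28 27 26 26 26 25 21 15 12 11 11 13 12 18 24 27 28 27 27 27 28
202 28 29 28 28 28 28 28 28 26 23 23 24 24 21 17 15 16 19 20 21 24 26 28 28 28 28 27 28
203 29 28 28 28 28 27 27 27 25 22 21 20 20 18 16 15 18 21 24 25 27 28 28 28 28 28 27 28
204 29 27 26 26 25 24 25 24 23 22 20 18 16 15 14 15 17 19 22 25 27 28 28 28 28 28 28 28
205 28 27 25 22 21 19 19 18 19 19 19 17 14 14 14 14 15 17 20 23 26 27 27 28 28 28 28 28
```

The bow's edge is now vertical in the scene at column 418, and its extent in the wrist view is 97 px against about 103 for upright. That puts the lean at about 6–8°, well within self-righting on the collar. Open gently.

Emit:
step_arm(
  rows=[
    [[0,0,0],0],
    [[0,0,0],0],
    [[0,0,0],0],
    [[0,0,0],0],
    [[0,0,0],0],
  ],
  fingers=0.16,
)

```text
time: 18.95
tool_pos: [515.2, 324.4, 138.6]
tcp_rot: [180.0, 0.0, -175.6]
ft_force: [-0.1, 0.4, -0.1]
finger_gap: 14.1
grip_force: 0.0
```

```bash
python3 e.py wo
```

```text
{'time': 18.95, 'joint_pos': [27.38, 12.77, 90.36, -0.0, 76.84, -67.04], 'tool_pos': [515.22, 324.42, 138.61], 'tcp_rot': [179.99, 0.03, -175.58], 'ft_force': [-0.08, 0.41, -0.09], 'wrist_torque': [-0.0, 0.01, -0.03], 'finger_gap': 14.11, 'grip_force': 0.0}
wrist col328 236:93 240:56 244:22 248:22 252:26 256:21 260:22 264:28 268:30 272:28 276:29 280:27 284:28 288:28 292:29 296:27 300:26 304:28 308:15 312:13 316:13 320:14 324:13 328:16 332:16 336:14 340:86 344:157 348:155 352:155 356:154
184 18 18 17 17 17 17 18 19 20 23 25 24 20 12  4  3  3  4  2  4  6  6  5  2  3  3  3  7
185 18 17 17 17 19 19 21 23 24 27 27 26 21 12  4  1  4  2  2  6  9 10 10  6  4  3  4  8
186 17 18 18 19 20 22 25 26 27 27 27 26 20 10  4  2  4  4  4  8 11 12 10  6  1  1  4  9
187 19 19 20 22 24 26 27 28 28 28 26 23 18  9  3  4  3  4  5  9 13 13 11  6  3  1  3  9
188 22 22 24 26 27 27 28 28 28 27 23 17 10  4  1  3  2  3  6 10 13 13 10  4  3  2  4 10
189 27 27 27 28 28 27 28 27 27 27 22 12  4  3  4  1  4  3  7 10 12 12  9  4  1  2  5 10
190 28 28 28 28 28 28 28 27 27 26 21 10  4  3  3  4  3  4  5 11 13 12  8  3  2  
[... 627 characters left out ...]
 28 28 29 28 28 28 28 28 27 22 14  7  4  6  8  9 10 10 12 12 12 14 21 25 26 26 27 27
199 29 29 28 28 28 29 28 28 27 25 19 13  9  6  6  6  8 10 11 10 10 14 22 26 27 27 27 27
200 29 28 28 28 28 28 28 28 28 27 24 21 17 12  6  4  4  5  7  6  8 15 23 27 27 28 28 28
201 29 28 28 28 28 28 28 28 27 26 25 25 23 18 12  7  5  4  3  4  9 17 24 27 28 27 28 27
202 28 28 28 28 28 29 28 28 26 23 23 24 24 20 15 12 10  9  9  9 13 20 25 27 28 27 28 27
203 28 28 28 28 28 28 28 27 25 22 21 21 21 20 16 15 15 16 16 18 20 24 27 28 28 28 28 28
204 28 28 26 26 26 27 26 25 24 22 21 18 18 17 15 15 17 19 22 24 26 27 27 28 28 28 28 27
205 28 27 25 23 23 24 23 21 20 19 19 17 15 15 14 15 17 19 22 24 27 27 27 28 28 28 28 28
```

The key now stands upright on its collar: its edge is parallel to the projected vertical. I'll check how far it is from the seat.

```bash
python3 - <<'E'
from w import *
c,im=load('wo')
n=onz(c,330,240,112);f=onz(c,330,341,142);print(n,f,'key',(n+f)/2,'seat 493.3 322.6')
C=get_calibration('scene')
for x in(493,498,503):print(x,'left-bottom corner',proj(C,[x-16,322.6,112]),'right',proj(C,[x+16,323.5,112]))
E
```

```text
[488.05059328 322.70649403 112.        ] [517.44882849 324.87853929 142.        ] key [502.74971089 323.79251666 127.        ] seat 493.3 322.6
493 left-bottom corner [414.30056799 196.63175014] right [423.89114835 201.95699699]
498 left-bottom corner [415.72508895 197.46392442] right [425.38064042 202.82615506]
503 left-bottom corner [417.15940162 198.3018188 ] right [426.88059724 203.70141959]
```

Emit:
step_arm(
  rows=[
    [[0,0,0],0],
    [[0,0,0],0],
    [[0,0,0],0],
    [[0,0,-10],0],
    [[0,0,-25],0],
    [[0,0,-50],0],
    [[0,0,-90],0],
    [[0,0,-90],0],
    [[0,0,-90],0],
  ],
  fingers=0.5,
)

```text
time: 19.95
tool_pos: [516.3, 325.1, 231.8]
tcp_rot: [179.9, 0.3, -175.6]
ft_force: [0.7, 1.0, 0.0]
finger_gap: 42.8
grip_force: 0.0
```

```bash
python3 - <<'E'
from w import *
c,im=shot('wp')
s=snapshot('scene');C=get_calibration('scene')
m=(s[170:215,405:440].max(2)<45).astype('uint8');n,l,st,ce=cv2.connectedComponentsWithStats(m);i=1+np.argmax(st[1:,4]);p=np.argwhere(l==i)[:,::-1]+[405,170]
print('bow scene',ce[i]+[405,170],st[i],'expect',proj(C,[502.7,323.3,127]))
m=(im[60:300,280:380].max(2)<45).astype('uint8');n,l,st,ce=cv2.connectedComponentsWithStats(m)
print('wrist comps',[(np.round(ce[i]+[280,60]).tolist(),(st[i][:4]+[280,60,0,0]).tolist(),int(st[i][4])) for i in range(1,n) if st[i][4]>60],'expect',proj(c,[502.7,323.3,127]))
bx=np.array([-.997,-.077,0])
for L in(0,8):
  l=np.radians(L);ax=np.array([*(np.sin(l)*bx[:2]),np.cos(l)]);e=bx*np.cos(l)-np.array([0,0,np.sin(l)]);K=np.array([502.7,323.3,100])
  print(L,[proj(c,K+x*e+z*ax).round(1).tolist() for x,z in((16,12),(16,42),(-16,42))])
# bolt: compare case->staple gap in the top view before/after
t=snapshot('top');t0=cv2.imread('pics/top0.png')
for nm,q in(('t0',t0),('t',t)):
  print(nm)
  for row in range(232,262,2):print(row,' '.join('%2d'%(v//8) for v in cv2.cvtColor(q,cv2.COLOR_BGR2GRAY)[row,312:332]))
E
```

```text
{'time': 19.95, 'joint_pos': [27.38, 9.01, 84.68, 0.0, 86.02, -67.04], 'tool_pos': [516.26, 325.08, 231.83], 'tcp_rot': [179.88, 0.28, -175.57], 'ft_force': [0.72, 1.04, 0.01], 'wrist_torque': [0.04, 0.02, -0.04], 'finger_gap': 42.84, 'grip_force': 0.0}
bow scene [423.88118812 195.6039604 ] [ 14  19  11  14 101] expect [422.63118427 195.02785004]
wrist comps [([295.0, 222.0], [290, 195, 12, 48], 298), ([327.0, 227.0], [320, 199, 14, 57], 721)] expect [327.39987695 226.35551231]
0 [[327.4, 196.3], [327.3, 205.1], [327.4, 259.0]]
8 [[327.4, 193.3], [327.3, 194.3], [327.4, 250.1]]
t0
232 10 10 10 10 10 10 10  9  9 10 10 10 10 10 10 10 11 13 13 13
234  8  8  9  9  8  9  9  9  9  9 10 11 11 10  9 10 11 12 13 13
236  9  9  9  8  9  8  8  9  9  9  9 10 11 10  9  9  9  9 10 11
238 12 11 11 11 11 10 10 10  9  9  8  8  8  9  8  8  8  8  8  9
240 12 12 12 12 12 12 10  9 10 10  9  8  9 11 11 10 10  9  8  8
242 11 10 11 11 12 11 11 11 11 10  8  8 10 12 12 12 10 10  8  8
244 11 11 11 10 11 12 12 12 12 10  8  8 11 12 12 11  9  8  8  9
246 12 11 11 11 10 11 12 12 11  8  7  8 11 12 12 11 10  9  9  9

[... 709 characters left out ...]
  8  8  8  8  8  8  7  7  7  8  8  8  8  9 11 10  9  8  8  9
242  8  8  8  8  8  8  7  7  8  8  8  8  9  8  9 10  9  8  8  9
244  8  8  8  8  8  8  9  8  8  8  7  7  8  8  8  8  8  9  9  9
246  8  8  8  8  8  9  8  9  8  7  7  7  8  8  8  9  9  9 10  9
248  8  8  8  8  8  8  9  9  8  7  7  7  8  8  8  9  9  9 10  9
250  9  8  8  8  8  8  9  8  8  7  7  7  7  7  8  9  9 10  9  9
252  8  9  8  8  8  8  8  9  7  7  7  7  7  8  9 10  9  9  9  9
254  8  8  8  8  9  9  8  8  7  7  6  7  7  9 10  9 10  9 10 10
256  8  9  8  8  8  8  8  8  7  7  7  7  7  8  9 10  9  9  9 10
258  8  8  8  8  6  6  8  8  7  7  7  8  8  9 10  9  9 10 10 10
260 10 10 10  9  9  9  8  7  7  7  7  7  9  9 10  9  9 10  9 10
```

```bash
python3 -c "
from bench import r
print(r.hand_in())"
```

```text
the job is handed in; nothing more can be done
None
```

I turned the key clockwise to its stop, turned it back about 0.4 rad past its start and drew it out; it now stands upright on its collar in the rest's slot, about 10 mm from the seat point (limit 14). I handed the job in at about 20 s; no verdict came back, and the bolt was never seen thrown, so that rests on the torque rise at the stop and the measured key angle of about 0.75 rad.

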